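# Click a drum brake's star wheel up to its paint mark with a screwdriver

## Robot

A 6-joint arm with a two-finger parallel gripper is mounted at the origin on a cart in front of the work surface, level with it; the furniture and walls round the work are solid. World frame = base frame: x ahead of the robot, y to its left, z up, the work surface at z = 0. Lengths are in m, angles in degrees, forces in N, time in s.
With the tool pointing down it reaches from about 0.3 to 0.775 m from the base axis. Payload 14.6 kg.
Tool frame: the origin (TCP) lies midway between the tips of the shut fingers; the grasp point (between the pads) lies env.grip_point_offset behind it (env.grip_point_offset is the distance from the TCP to the grasp point, in m); z points along the fingers, y is the line along which they close (so a half turn about z gives the same grasp; the last joint's range is limited). The gripper opens to 94 mm and grips with 3 to 60 N. Pads are 16 mm wide; open, the fingers measure 119 mm over their backs; the gripper's body (75 mm by 177 mm) begins 78 mm behind the grasp point.
Start: joints at [70.325, 17.183, 87.147, -0, 75.671, -3.816], TCP at [0.15, 0.529, 0.205] pointing down, gripper open.
Joint ranges: [-173.82, 173.82], [-45.26, 126.66], [13.44, 144.39], [-59.66, 239.66], [0, 175.72], [-146.38, 146.38]. Speed limits (degrees/s): [127.2, 127.2, 147.25, 180, 180, 180].

## Interface

Orientations are given as [roll, pitch, yaw] about the fixed x, y, z axes, in that order (R = Rz(yaw) Ry(pitch) Rx(roll)).
In Python, from workcell import env gives the robot as it stands.
- The arm moves only by the tool send_rows, never from a script. Its argument "motion" is a list of rows, each an object of numbers: "gripper": the finger opening in m, from 0 to 0.094; "x", "y", "z": the shift along the tool's x, y, z in m; "wx", "wy", "wz": the turn, a rotation vector about the tool's x, y, z in rad. A call has 1 to 8 rows; each row is the pose to reach, as a shift and turn from the pose commanded when the call began, along the tool's axes at that moment; what a row does not reach only later rows make up. A row lasts 1/8 s, in which the tool goes at most 62.5 mm and 10.7 degrees, less where a joint would pass 70% of its speed; a pose out of reach is approached as far as the arm can. A call with a gripper value outside its range is refused whole. The fingers move at their own pace and stop on an object; the grip force is fixed at half the most. Time passes only in rows, so rows that repeat a pose let the fingers close. It gives the time, the measured TCP pose, the force, the opening and the grip force at its end, in the units of the state.
- env.read_state(): the state, without advancing time (a new reading comes with each control period).
- env.read_camera(name): name is "scene" or "top" or "wrist"; returns a dict with "color" (480x640x3 uint8, blue, green, red), "camera_matrix" (3x3 intrinsics, pixels), "R" (3x3) and "t" (3): a world point X has camera coordinates R X + t. Camera axes: x right, y down, z forward; pixel columns grow to the right and rows downward; lengths in m; the calibration is good to about 2 mm. A picture is of the moment at which its call begins. There is no depth.
- env.hand_in(): hands the job in; it is judged then, once.
The state is a dict: "time": time; "qpos": joint angles; "joint_velocities": joint speeds; "effort": joint torques, N m; "tcp_pos": TCP position; "tcp_rot": TCP orientation; "ft_force": force on the tool from outside, world axes, zero at the start; "ft_torque": the same for the moment, N m; "opening": finger opening in m; "finger_force": force on a finger pad.
Only numpy, scipy, OpenCV 4.12 (cv2) and the standard library are available. Lean on these libraries where they do the work, as an engineer would, in place of code of your own. Each camera call takes 0.05 s, during which the arm holds its last target. There are 200 camera calls.

## Task

This drum brake's shoes were backed off for inspection: set them again. Pull the amber screwdriver out from between the two boxes, lay it down clear of them and take it up again by the handle; then, with its blade, push the ridges of the brake's star wheel one after another, up and over towards the hub, until the yellow ridge has clicked in on top, in line with the yellow line on the sleeve. Lastly lower the screwdriver into the steel tray (do not drop it) and leave it lying flat beside the orange one, pointing the same way; keep fingers and arm off the star wheel, and leave the boxes and the orange screwdriver where they are.

Things in the scene. Friction and masses are not known exactly. Their poses are not given: they have to be found in the camera images.
- amber_handle (a point): Middle of the amber screwdriver's handle, on its axis. Handle round, 27 mm thick, reaching 49 mm either side of this point; the blade points along -y, its tip 144 mm from here. Loose, 0.1 kg, nearly all in the handle; laid down it rests on the handle alone, level, axis 14 mm up. At first the handle lies in the 33 mm gap between the two boxes (3 mm free a side, no room for fingers).
- amber_tip (a point): Tip of the amber screwdriver's blade, on its axis; same axes as amber_handle. The blade is a steel rod 6.6 mm thick, 95 mm long, with a rounded end. At first its last 60 to 85 mm stand out in the open in front of the boxes.
- blue_box: Flat blue and black carton beside the amber screwdriver (a like one stands farther back), 92 x 158 x 36 mm high (x, y, z), loose, 0.8 kg; origin at the centre of its underside. The amber handle lies along its +x side.
- olive_tin: Olive flat tin, 91 x 133 x 46 mm high (x, y, z), loose, 0.8 kg; origin at the centre of its underside. Stands parallel to the blue carton, on the other side of the amber handle. The table top between the two boxes, the near side of the brake and the robot is bare, but for a black cap (68 mm across, 37 mm high) near the tray; z = 0 is the table top.
- brake: Drum brake lying shoes up on its round backing plate, 202 mm across, fixed; origin at the centre of the plate's underside. Hub in the middle 45 mm high, radius 30 mm. Two curved shoes on its -x and +x sides, outer radius 92 mm, 49 mm high. Wheel cylinder on its -y side, 47 mm high; adjuster with the star wheel on its +y side.
- star_axle (a point): Centre of the star wheel, fixed to the brake, 36 mm above the table; axle along x, +y away from the hub. Wheel 13 mm wide; ten ridges 3 mm thick, tips 23 mm from the axle, on a core of radius 14.5 mm: gaps 10 mm wide at the tips, 9 mm deep. Sleeve (-x side, radius 8.5 mm, yellow line on top) and screw (+x side, radius 6 mm) run to the shoes' webs, 36 mm either side.
- star_wheel (a joint): Angle of the star wheel; 0: yellow ridge on top. Grows as its top moves towards the hub (-y of star_axle). Starts 2 to 4 notches below 0. A sprung roller clicks it in every 0.628 rad (0, -0.628, ...; 0.02 rad of play): a ridge then stands on top, with a gap 0.314 rad to either side. 2 to 3 N at a ridge carries it over; past half a notch it snaps on, before that it springs back. Turns both ways.
- tray: Dark sheet-steel tray, 264 x 150 mm (x, y), rim 18 mm high, floor and walls 3 mm thick, fixed; origin at the centre of its underside. The orange screwdriver lies in its +y half, blade towards +x; the -y half is empty.
- orange_driver: Orange and blue screwdriver, 183 mm long, handle 24 mm thick, loose; origin under its middle, blade along its -y. Lies along the tray about 42 mm to the +y side of the tray's middle.

How it is judged (in metres and radians):
On the way, in this order (a step that is already met when the one before it is completed fails the run):
1. the amber screwdriver is drawn out and laid down, let go, clear of the boxes (distance of amber_handle from where it was at the start of the episode above 0.07 m and horizontal distance between amber_handle and blue_box above 0.12 m and height (world z) of each of amber_handle, amber_tip below 0.03 m and contact force between the fingers and amber_driver below 0.1 N and linear speed of amber_driver below 0.05 m/s), for 0.1 s.
2. it is taken up by the handle (distance between the grasp point and amber_handle below 0.055 m and contact force between the fingers and amber_driver above 1 N and height (world z) of amber_handle above 0.05 m), for 0.1 s.
3. its blade bears on the star wheel (contact force between amber_driver and star_wheel above 0.3 N), for 0.02 s.
4. the star wheel has clicked in with the yellow ridge on top (value of joint star_wheel between -0.2 and 0.2 rad), for 0.2 s.
5. the screwdriver is lowered into the tray in the fingers (z of amber_handle in the frame of tray below 0.035 m and horizontal distance between amber_handle and tray below 0.14 m and contact force between the fingers and amber_driver above 1 N), for 0.04 s.
At the end, for the whole second after the job is handed in: The yellow ridge is on top (wheel within 0.2 rad of 0) and the amber screwdriver lies flat and still, let go, on the tray's floor, its blade towards the same end of the tray as the orange one's and within 0.25 rad (14 degrees) of the tray's long side (all of step 4 and z of each of amber_handle, amber_tip in the frame of tray below 0.025 m and x of amber_handle in the frame of tray between -0.12 and 0 m and x of amber_tip in the frame of tray between 0.02 and 0.13 m and y of amber_handle in the frame of tray between -0.072 and 0.072 m and angle between the y axis of amber_handle and the x axis of tray, either way round below 0.25 rad and linear speed of amber_driver below 0.02 m/s and contact force between the fingers and amber_driver below 0.1 N); the robot touches nothing.
It fails at once if the fingers or the arm touch the star wheel (contact force between any of the fingers, the arm and star_wheel above 0.5 N).
It fails at once if a box is shifted by more than 4 cm (distance of any of blue_box, olive_tin from where it was at the start of the episode above 0.04 m).
It fails at once if the orange screwdriver is shifted by more than 4 cm (distance of orange_driver from where it was at the start of the episode above 0.04 m).
It also fails if it takes over 62 s, if anything falls off the work surface, if the arm or the gripper's body presses on something with over 40 N, if the wrist force passes 120 N, or if a joint passes its speed limit or range.

## Working session

There is one attempt and no reset: what is moved stays moved. The work goes in short steps, Python scripts to look and compute and a tool call to move; the robot and the scene stay as the last step left them, time stands still between calls to the robot, and variables do not carry over. Pictures are saved under pics/ and viewed, at most 11 in all, crops included, and the job is handed in when it is done.

Besides the shell and the picture viewer there is one more tool, called in YAML: its name, and indented under it one key for each argument. send_rows: Moves the arm, as the interface text tells. Its arguments: {"type":"object","properties":{"motion":{"type":"array","items":{"type":"object","properties":{"gripper":{"type":"number"},"x":{"type":"number"},"y":{"type":"number"},"z":{"type":"number"},"wx":{"type":"number"},"wy":{"type":"number"},"wz":{"type":"number"}}}}},"required":["motion"]}

```bash
mkdir -p pics; cat > h.py <<'E'
import numpy as np, cv2
from scipy.spatial.transform import Rotation as Ro
from workcell import env
def shot(n,f,crop=None,scale=1):
    c=env.read_camera(n); im=c["color"]
    np.savez("pics/"+f+".npz",K=c["camera_matrix"],R=c["R"],t=c["t"],im=im)
    if crop: x0,y0,x1,y1=crop; im=im[y0:y1,x0:x1]
    if scale!=1: im=cv2.resize(im,None,fx=scale,fy=scale,interpolation=cv2.INTER_CUBIC)
    cv2.imwrite("pics/"+f+".png",im)
def pt(f,u,v,z):
    d=np.load("pics/"+f+".npz"); r=d["R"].T@np.linalg.solve(d["K"],[u,v,1]); o=-d["R"].T@d["t"]
    return o+r*(z-o[2])/r[2]
def px(f,X):
    d=np.load("pics/"+f+".npz"); p=d["K"]@(d["R"]@np.array(X)+d["t"]); return p[:2]/p[2]
E
python3 - <<'E'
from h import *
print(env.read_state(), env.grip_point_offset)
shot("top","t0"); shot("scene","s0")
for n in("t0","s0"):
    d=np.load(f"pics/{n}.npz");print(-d["R"].T@d["t"],d["R"][2],d["K"][0,0])
E
```

```text
{'time': 0.0, 'qpos': array([ 7.03268118e+01,  1.72171302e+01,  8.71809693e+01, -8.97329305e-04,
        7.56703504e+01, -3.81549963e+00]), 'joint_velocities': array([-0.10437566,  0.07979022,  0.05818628,  0.0308116 , -0.04824527,
        0.03438303]), 'effort': array([-1.30441786e-04, -5.31802976e+01, -3.52743852e+01,  7.08482321e-02,
        2.43696116e-02, -1.10207927e-04]), 'tcp_pos': array([0.15019931, 0.52881429, 0.20486702]), 'tcp_rot': array([-1.79931644e+02, -3.68770168e-03,  1.64142532e+02]), 'ft_force': array([-0.06599997,  0.7325233 , -0.06831565]), 'ft_torque': array([ 0.02718704, -0.05697546,  0.00643742]), 'finger_force': 0.0, 'opening': 0.09374946211204847} 0.0188
[0.4303714  0.05550513 1.26116416] [ 0.11365926 -0.00292353 -0.99351549] 576.2569987369054
[ 0.01820153 -0.8058704   1.22663593] [ 0.34493662  0.5543875  -0.75741219] 614.2978082020434
```

View pics/t0.png

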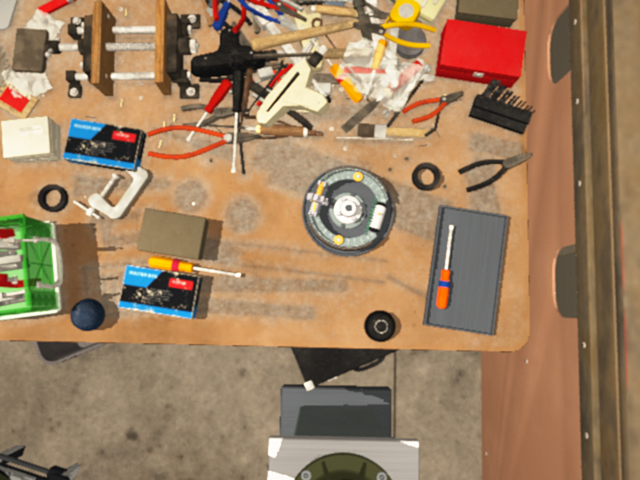

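View pics/s0.png

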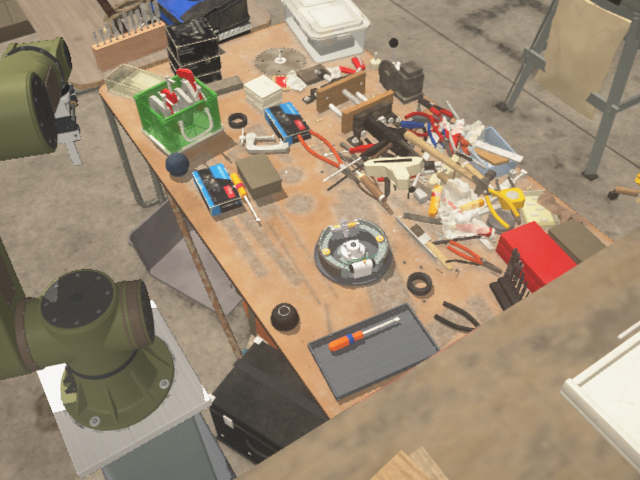

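Top view: amber driver from handle end (150,262) to tip (241,274), star wheel about (318,197), hub (348,208), tray corners (440,206), (508,216), (494,333), (424,322), orange driver along (445,305)→(451,226), cap (380,325).

```bash
python3 - <<'E'
from h import *
for n,u,v,z in [("handle end",149,262,.014),("ferrule",191,268,.014),("tip",241,274,.014),("hub",348,208,.045),("star",318,197,.05),("cyl",378,216,.047),("plate c",349,211,.005),
("tr1",440,206,.018),("tr2",508,216,.018),("tr3",494,333,.018),("tr4",424,322,.018),("or handle",442,306,.015),("or tip",451,226,.015),("cap",380,325,.037),("tin r top",209,218,.046),("tin br",204,258,.046),("blue br",194,317,.036),("blue tr",200,275,.036)]:
    print(n,pt("t0",u,v,z).round(3))
d=np.load("pics/t0.npz")["im"]
cv2.imwrite("pics/t0c.png",np.hstack([cv2.resize(d[240:300,140:260],None,fx=3.3,fy=3.3,interpolation=2),cv2.resize(d[150:270,290:410],(396,396),interpolation=2)[:198],]) if 0 else cv2.resize(d[150:330,130:410],(800,514),interpolation=2))
E
```

```text
handle end [0.516 0.43  0.014]
ferrule [0.505 0.338 0.014]
tip [0.495 0.23  0.014]
hub [0.639 0.002 0.045]
star [0.661 0.067 0.05 ]
cyl [ 0.623 -0.062  0.047]
plate c [ 0.639 -0.002  0.005]
tr1 [ 0.653 -0.2    0.018]
tr2 [ 0.634 -0.349  0.018]
tr3 [ 0.38  -0.315  0.018]
tr4 [ 0.4   -0.166  0.018]
or handle [ 0.435 -0.205  0.015]
or tip [ 0.609 -0.225  0.015]
cap [ 0.393 -0.07   0.037]
tin r top [0.611 0.298 0.046]
tin br [0.525 0.305 0.046]
blue br [0.401 0.322 0.036]
blue tr [0.49  0.314 0.036]
```

View pics/t0c.png

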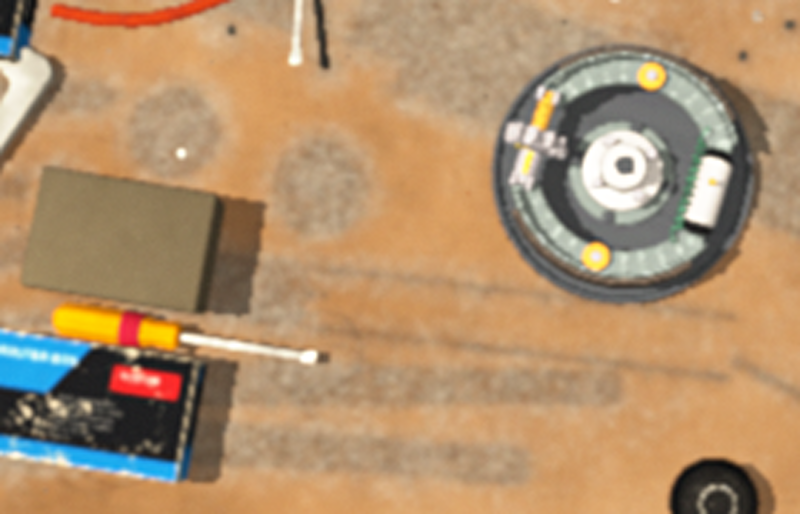

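```bash
cat >> h.py <<'E'
def go(pos,rpy,frm=None):
    s=env.read_state()
    p,r=(s["tcp_pos"],s["tcp_rot"]) if frm is None else frm
    A=Ro.from_euler("xyz",r,degrees=True); B=Ro.from_euler("xyz",rpy,degrees=True)
    d=A.inv().apply(np.array(pos)-p); w=(A.inv()*B).as_rotvec()
    print("xyz",d.round(4),"w",w.round(3),"rows",round(max(np.linalg.norm(d)/.0625,np.degrees(np.linalg.norm(w))/10.7),1))
E
python3 -c "
from h import *
go([.498,.262,.13],[180,0,84])"
```

```text
xyz [-0.4075 -0.1616  0.0751] w [-1.000e-03  1.000e-03  1.399e+00] rows 7.5
```

send_rows:
  motion:
    - {"x":-0.4075,"y":-0.1616,"z":0.075,"wz":1.399,"gripper":0.06}
    - {"x":-0.4075,"y":-0.1616,"z":0.075,"wz":1.399,"gripper":0.06}
    - {"x":-0.4075,"y":-0.1616,"z":0.075,"wz":1.399,"gripper":0.06}
    - {"x":-0.4075,"y":-0.1616,"z":0.075,"wz":1.399,"gripper":0.06}
    - {"x":-0.4075,"y":-0.1616,"z":0.075,"wz":1.399,"gripper":0.06}
    - {"x":-0.4075,"y":-0.1616,"z":0.075,"wz":1.399,"gripper":0.06}
    - {"x":-0.4075,"y":-0.1616,"z":0.075,"wz":1.399,"gripper":0.06}
    - {"x":-0.4075,"y":-0.1616,"z":0.075,"wz":1.399,"gripper":0.06}

```text
schema error: expected keys gripper, x, y, z, wx, wy, wz
```

```bash
python3 -c "
from h import *
print(env.read_state()['tcp_pos'],env.read_state()['tcp_rot'])
shot('wrist','w1')"
```

```text
[0.15022089 0.52882834 0.20494182] [-1.79938840e+02 -2.57542593e-03  1.64142740e+02]
```

View pics/w1.png

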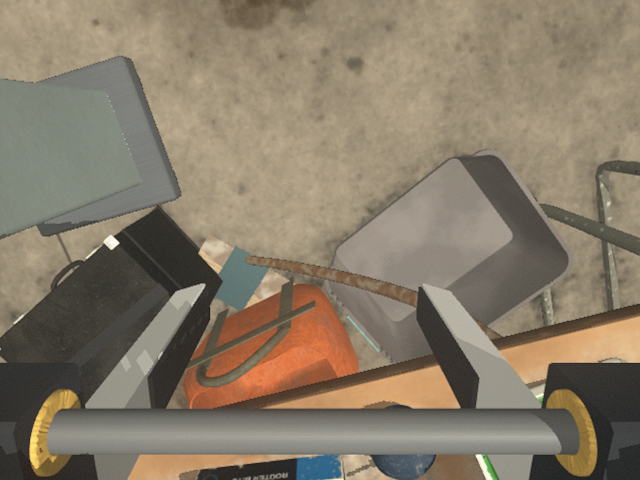

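The move was refused because every key is required. The picture only shows the start pose, with the box edge at the bottom.

send_rows:
  motion:
    - {"x":-0.4075,"y":-0.1616,"z":0.075,"wx":0,"wy":0,"wz":1.399,"gripper":0.06}
    - {"x":-0.4075,"y":-0.1616,"z":0.075,"wx":0,"wy":0,"wz":1.399,"gripper":0.06}
    - {"x":-0.4075,"y":-0.1616,"z":0.075,"wx":0,"wy":0,"wz":1.399,"gripper":0.06}
    - {"x":-0.4075,"y":-0.1616,"z":0.075,"wx":0,"wy":0,"wz":1.399,"gripper":0.06}
    - {"x":-0.4075,"y":-0.1616,"z":0.075,"wx":0,"wy":0,"wz":1.399,"gripper":0.06}
    - {"x":-0.4075,"y":-0.1616,"z":0.075,"wx":0,"wy":0,"wz":1.399,"gripper":0.06}
    - {"x":-0.4075,"y":-0.1616,"z":0.075,"wx":0,"wy":0,"wz":1.399,"gripper":0.06}
    - {"x":-0.4075,"y":-0.1616,"z":0.075,"wx":0,"wy":0,"wz":1.399,"gripper":0.06}

```text
time: 1.15
tcp_pos: [0.5, 0.2595, 0.1292]
tcp_rot: [-179.9, 0.1, 83.5]
ft_force: [-0.2, 0.9, 0.4]
opening: 0.0601
finger_force: 0.0
```

```bash
python3 -c "
from h import *
print(env.read_state()['tcp_pos'],env.read_state()['tcp_rot'])
shot('wrist','w2')"
```

```text
[0.50004637 0.25946784 0.12917468] [-1.79925779e+02  6.15864754e-02  8.35077551e+01]
```

View pics/w2.png

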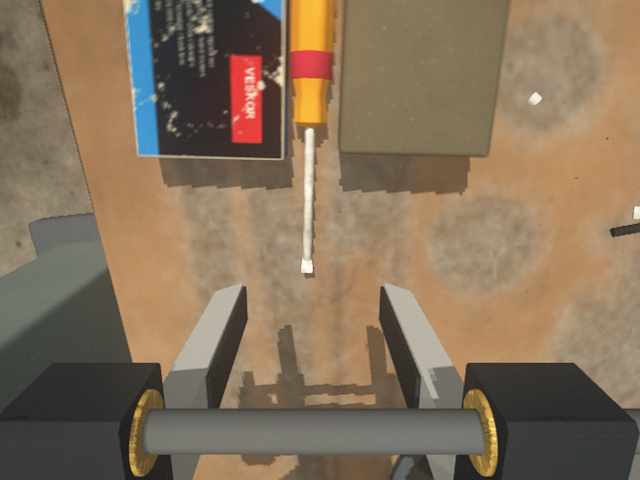

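Close view: blade from the handle front (310,127) to the tip (307,270), box fronts at row ~157 and fingers at about row 300 (columns 245 and 385).

```bash
python3 -c "
from h import *
for u,v,z in[(310,127,.014),(307,270,.014),(312,65,.0275),(210,157,.036),(415,155,.046)]: print(pt('w2',u,v,z).round(4))
print(px('w2',[.5,.2595,.014]))"
```

```text
[0.5069 0.3327 0.014 ]
[0.4933 0.2331 0.014 ]
[0.5124 0.3691 0.0275]
[0.4431 0.3223 0.036 ]
[0.568  0.3104 0.046 ]
[312.08977732 234.1921547 ]
```

```bash
python3 -c "
from h import *
go([.4975,.264,.005],[180,0,82.5])"
```

```text
xyz [ 0.0037 -0.0023  0.1244] w [-0.001  0.001  0.015] rows 2.0
```

send_rows:
  motion:
    - {"x":0.004,"y":-0.0025,"z":0.06,"wx":0,"wy":0,"wz":0.017,"gripper":0.06}
    - {"x":0.004,"y":-0.0025,"z":0.11,"wx":0,"wy":0,"wz":0.017,"gripper":0.06}
    - {"x":0.004,"y":-0.0025,"z":0.124,"wx":0,"wy":0,"wz":0.017,"gripper":0.06}
    - {"x":0.004,"y":-0.0025,"z":0.124,"wx":0,"wy":0,"wz":0.017,"gripper":0.03}
    - {"x":0.004,"y":-0.0025,"z":0.124,"wx":0,"wy":0,"wz":0.017,"gripper":0}
    - {"x":0.004,"y":-0.0025,"z":0.124,"wx":0,"wy":0,"wz":0.017,"gripper":0}
    - {"x":0.004,"y":-0.0025,"z":0.124,"wx":0,"wy":0,"wz":0.017,"gripper":0}
    - {"x":0.004,"y":-0.0025,"z":0.124,"wx":0,"wy":0,"wz":0.017,"gripper":0}

```text
time: 2.2
tcp_pos: [0.4962, 0.2665, 0.0068]
tcp_rot: [180.0, -0.0, 83.0]
ft_force: [0.6, -0.1, -0.8]
opening: 0.0136
finger_force: 0.0
```

send_rows:
  motion:
    - {"x":0,"y":0,"z":0,"wx":0,"wy":0,"wz":0,"gripper":0}
    - {"x":0,"y":0,"z":0,"wx":0,"wy":0,"wz":0,"gripper":0}
    - {"x":0,"y":0,"z":0,"wx":0,"wy":0,"wz":0,"gripper":0}
    - {"x":-0.02,"y":0,"z":0,"wx":0,"wy":0,"wz":0,"gripper":0}
    - {"x":-0.04,"y":0,"z":0,"wx":0,"wy":0,"wz":0,"gripper":0}
    - {"x":-0.06,"y":0,"z":0,"wx":0,"wy":0,"wz":0,"gripper":0}
    - {"x":-0.08,"y":0,"z":0,"wx":0,"wy":0,"wz":0,"gripper":0}
    - {"x":-0.1,"y":0,"z":0,"wx":0,"wy":0,"wz":0,"gripper":0}

```text
time: 3.2
tcp_pos: [0.4837, 0.1657, 0.0065]
tcp_rot: [180.0, -0.0, 83.0]
ft_force: [0.3, 0.4, 0.6]
opening: 0.0054
finger_force: 30.0
```

send_rows:
  motion:
    - {"x":-0.02,"y":0,"z":0,"wx":0,"wy":0,"wz":0,"gripper":0}
    - {"x":-0.04,"y":0,"z":0,"wx":0,"wy":0,"wz":0,"gripper":0}
    - {"x":-0.06,"y":0,"z":0,"wx":0,"wy":0,"wz":0,"gripper":0}
    - {"x":-0.065,"y":0,"z":0,"wx":0,"wy":0,"wz":0,"gripper":0}
    - {"x":-0.065,"y":0,"z":0,"wx":0,"wy":0,"wz":0,"gripper":0}

```text
time: 3.82
tcp_pos: [0.476, 0.1024, 0.0065]
tcp_rot: [180.0, 0.0, 83.0]
ft_force: [-0.0, -0.0, 0.5]
opening: 0.0054
finger_force: 30.0
```

send_rows:
  motion:
    - {"x":0,"y":0,"z":0,"wx":0,"wy":0,"wz":0,"gripper":0.06}
    - {"x":0,"y":0,"z":0,"wx":0,"wy":0,"wz":0,"gripper":0.06}
    - {"x":0,"y":0,"z":0,"wx":0,"wy":0,"wz":0,"gripper":0.06}
    - {"x":0,"y":0,"z":-0.03,"wx":0,"wy":0,"wz":0,"gripper":0.06}
    - {"x":0,"y":0,"z":-0.09,"wx":0,"wy":0,"wz":0,"gripper":0.06}
    - {"x":0.02,"y":0,"z":-0.12,"wx":0,"wy":0,"wz":0,"gripper":0.06}
    - {"x":0.02,"y":0,"z":-0.12,"wx":0,"wy":0,"wz":0,"gripper":0.06}

```text
time: 4.7
tcp_pos: [0.4794, 0.1235, 0.1285]
tcp_rot: [179.8, -0.1, 83.1]
ft_force: [-0.2, 0.5, -0.3]
opening: 0.0599
finger_force: 0.0
```

```bash
python3 -c "
from h import *
print(env.read_state()['tcp_pos'],env.read_state()['tcp_rot'])
shot('wrist','w3')
shot('top','t3')
d=np.load('pics/t3.npz')['im'];w=np.load('pics/w3.npz')['im']
cv2.imwrite('pics/c3.png',np.vstack([cv2.resize(w,(400,300)),cv2.resize(d[180:330,130:330],(400,300))]))"
```

```text
[0.47942079 0.12354727 0.12848699] [ 1.79766745e+02 -7.49047824e-02  8.30856698e+01]
```

View pics/c3.png

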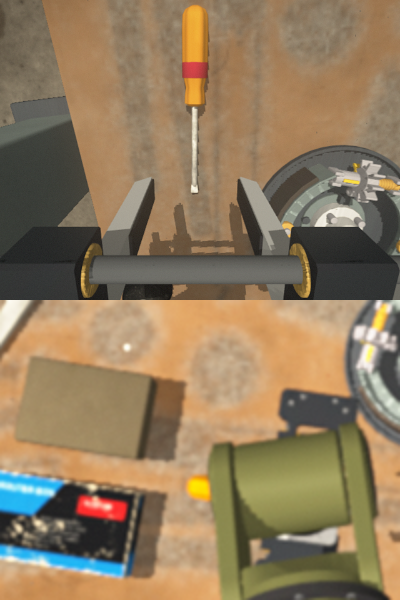

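Upper: the driver is drawn out, handle (in 640 px terms) (312,8)–(312,166), red band about (312,112), tip (310,304). Lower: clear of both boxes, and the boxes look unmoved.

```bash
python3 -c "
from h import *
a=pt('w3',312,166,.014);b=pt('w3',310,304,.014);e=pt('w3',312,8,.018);print(a,b,e,pt('w3',312,112,.0275))
d=(a-b)/np.linalg.norm(a-b);yaw=np.degrees(np.arctan2(d[1],d[0]));h=b+d*.144;print(yaw,h)
g=b+d*(.144-.024);print(g)
go([g[0],g[1],.003],[180,0,yaw])"
```

```text
[0.48571839 0.17150276 0.014     ] [0.47203828 0.07080666 0.014     ] [0.49716522 0.26617391 0.018     ] [0.4898854  0.20617789 0.0275    ]
82.26342374263 [0.49142338 0.2134959  0.014     ]
[0.48819253 0.18971436 0.014     ]
xyz [0.068  0.0021 0.1227] w [-0.001  0.     0.014] rows 2.2
```

send_rows:
  motion:
    - {"x":0.06,"y":0.002,"z":0.03,"wx":0,"wy":0,"wz":0.014,"gripper":0.06}
    - {"x":0.068,"y":0.002,"z":0.085,"wx":0,"wy":0,"wz":0.014,"gripper":0.06}
    - {"x":0.068,"y":0.002,"z":0.122,"wx":0,"wy":0,"wz":0.014,"gripper":0.06}
    - {"x":0.068,"y":0.002,"z":0.122,"wx":0,"wy":0,"wz":0.014,"gripper":0.06}
    - {"x":0.068,"y":0.002,"z":0.122,"wx":0,"wy":0,"wz":0.014,"gripper":0.01}
    - {"x":0.068,"y":0.002,"z":0.122,"wx":0,"wy":0,"wz":0.014,"gripper":0.01}
    - {"x":0.068,"y":0.002,"z":0.122,"wx":0,"wy":0,"wz":0.014,"gripper":0.01}
    - {"x":0.068,"y":0.002,"z":0.122,"wx":0,"wy":0,"wz":0.014,"gripper":0.01}

```text
time: 5.8
tcp_pos: [0.4886, 0.1897, 0.0044]
tcp_rot: [-180.0, 0.0, 82.2]
ft_force: [1.2, 0.3, -1.9]
opening: 0.0261
finger_force: 30.0
```

send_rows:
  motion:
    - {"x":0,"y":0,"z":0,"wx":0,"wy":0,"wz":0,"gripper":0.01}
    - {"x":0,"y":0,"z":-0.02,"wx":0,"wy":0,"wz":0,"gripper":0.01}
    - {"x":0,"y":0,"z":-0.06,"wx":0,"wy":0,"wz":0,"gripper":0.01}
    - {"x":0,"y":0,"z":-0.1,"wx":0,"wy":0,"wz":0,"gripper":0.01}
    - {"x":0,"y":0,"z":-0.12,"wx":0,"wy":0,"wz":0,"gripper":0.01}
    - {"x":0,"y":0,"z":-0.12,"wx":0,"wy":0,"wz":0,"gripper":0.01}

```text
time: 6.55
tcp_pos: [0.4892, 0.19, 0.1256]
tcp_rot: [179.9, -0.1, 82.2]
ft_force: [-0.3, -0.4, -2.6]
opening: 0.0261
finger_force: 30.0
```

send_rows:
  motion:
    - {"x":-0.178,"y":0.094,"z":-0.015,"wx":0,"wy":0,"wz":0,"gripper":0.01}
    - {"x":-0.178,"y":0.094,"z":-0.015,"wx":0,"wy":0,"wz":0,"gripper":0.01}
    - {"x":-0.178,"y":0.094,"z":-0.015,"wx":0,"wy":0,"wz":0,"gripper":0.01}
    - {"x":-0.178,"y":0.094,"z":-0.015,"wx":0,"wy":0,"wz":0,"gripper":0.01}
    - {"x":-0.178,"y":0.094,"z":-0.015,"wx":0,"wy":0,"wz":0,"gripper":0.01}
    - {"x":-0.178,"y":0.094,"z":-0.015,"wx":0,"wy":0,"wz":0,"gripper":0.01}

```text
time: 7.3
tcp_pos: [0.5571, 0.0021, 0.1388]
tcp_rot: [-179.9, -0.0, 82.3]
ft_force: [-0.2, -0.2, -1.3]
opening: 0.0263
finger_force: 30.0
```

```bash
python3 -c "
from h import *
s=env.read_state();print(s['tcp_pos'],s['tcp_rot'])
shot('wrist','w4');shot('scene','s4')
w=np.load('pics/w4.npz')['im'];S=np.load('pics/s4.npz')['im']
print(px('w4',[.662,.067,.05]),px('s4',[.662,.067,.05]))
u,v=px('w4',[.662,.067,.05]).astype(int);v=max(v,100);u=min(u,540)
print('crop origin',u-100,v-100)
a=cv2.resize(w[v-100:v+100,u-100:u+100],(600,600),interpolation=2)
cv2.imwrite('pics/c4.png',a)"
```

```text
[0.55710119 0.00209992 0.13877708] [-1.79931752e+02 -5.38958820e-03  8.22847043e+01]
[470.9392168  120.31141012] [345.33471598 223.05424229]
crop origin 370 20
```

View pics/c4.png

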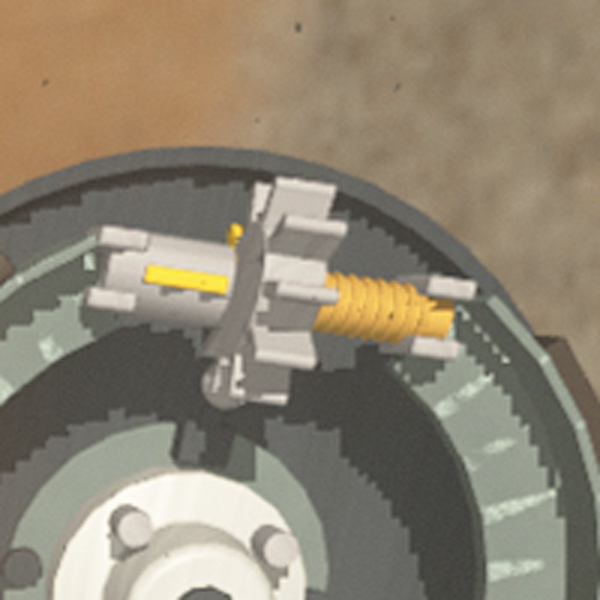

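The close view clearly shows the star wheel. The sleeve's yellow line runs (145,272)–(228,287) in the crop, the top ridge is at about (300,290), the next outward ridge at (310,232), then (303,190). The screw runs to (440,320).

```bash
python3 -c "
from h import *
f=lambda u,v,z:pt('w4',370+u/3,20+v/3,z)
A=f(145,272,.0445);B=f(228,287,.0445);T=f(300,290,.059);S=f(440,318,.042);R2=f(310,235,.036+.023*np.cos(.628))
print(A,B,T,S,R2)
for p,q in((A,B),(A,S),(A,T),(T,S)): print(np.degrees(np.arctan2(*(q-p)[[1,0]])))
print('hub',f(205,590,.045), 'plate', np.linalg.norm(T[:2]-[.639,0]))
print('hub in top',pt('t0',348,208,.045))
# driver in scene image
print(px('s4',[.5571-.0161,.0021-.119,.1388+.010]),px('s4',[.557,.002,.149]))
S=np.load('pics/s4.npz')['im'];cv2.imwrite('pics/s4c.png',cv2.resize(S[130:280,230:430],(800,600),interpolation=2))
"
```

```text
[0.63240544 0.07661371 0.0445    ] [0.64893195 0.07144286 0.0445    ] [0.65839434 0.06964601 0.059     ] [0.69273405 0.05933787 0.042     ] [0.66215902 0.07944806 0.0546117 ]
-17.37399442948974
-15.979723025615192
-15.008232639898631
-16.708775387393093
hub [0.64085716 0.00891797 0.045     ] plate 0.07229596546196727
hub in top [0.6390809  0.00220272 0.045     ]
[349.0071805  265.41849369] [325.59371707 229.64194334]
```

View pics/s4c.png

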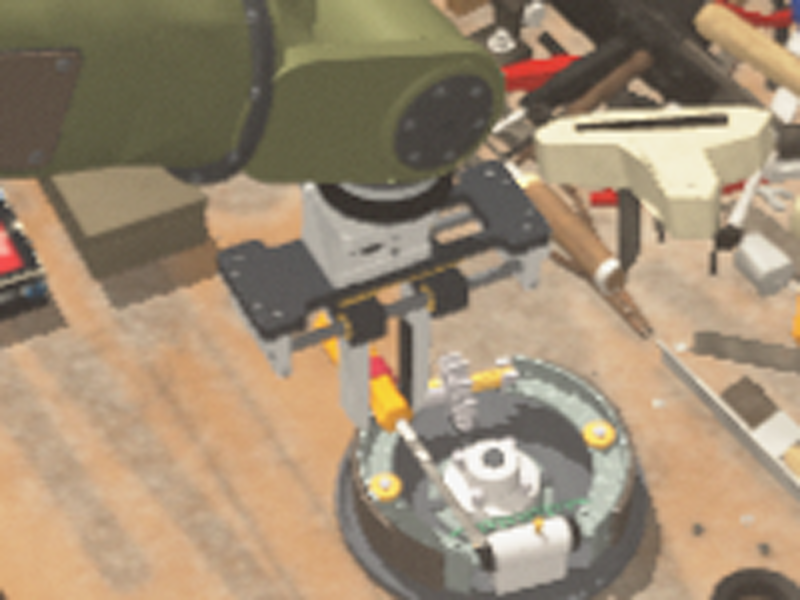

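Scene view: the driver sits straight in the fingers, tip at about original (352,265) against (349,265) predicted. Next I'll identify the yellow spot beside the wheel and compute the hover pose.

```bash
cat >> h.py <<'E'
A16=np.radians(-16.5); a=np.array([np.cos(A16),np.sin(A16),0]); yb=np.array([-a[1],a[0],0])
star=np.array([.6584,.0696,.036])
def blade(dy,h,past=.010,tilt=8):   # blade axis at wheel mid-plane: dy along brake y, height h
    t=np.radians(tilt); b=a*np.cos(t)-np.array([0,0,np.sin(t)])
    tip=star+past*a+dy*yb; tip[2]=h-past*np.tan(t)
    X=-b; Y=np.cross([0,0,-1],X); Y/=np.linalg.norm(Y); Z=np.cross(X,Y)
    R=np.c_[X,Y,Z]; p=tip-R@np.array([-.120,0,-.0096])
    return p,Ro.from_matrix(R).as_euler("xyz",degrees=True)
E
python3 -c "
from h import *
for k in range(5):
    an=.628*k
    for ax in (-.0065,.0065):
        P=star+ax*a+.022*(np.sin(an)*yb+np.cos(an)*np.array([0,0,1])); print(k,ax,((px('w4',P)-[370,20])*3).round())
w=np.load('pics/w4.npz')['im'][20:220,370:570].astype(int)
m=(w[...,2]-w[...,0]>90)
n,l,st,c=cv2.connectedComponentsWithStats(m.astype('uint8'))
for i in range(1,n):
  if st[i,4]>3: print(st[i],(c[i]*3).round(),w[l==i].mean(0).round())
p,r=blade(.0062,.090);print(p,r);go(p,r)"
```

```text
0 -0.0065 [265. 285.]
0 0.0065 [331. 296.]
1 -0.0065 [275. 216.]
1 0.0065 [340. 227.]
2 -0.0065 [267. 177.]
2 0.0065 [330. 188.]
3 -0.0065 [246. 182.]
3 0.0065 [306. 192.]
4 -0.0065 [221. 224.]
4 0.0065 [279. 234.]
[76 75  5  8 24] [233. 233.] [ 62. 169. 203.]
[ 48  88  28  10 165] [185. 278.] [ 80. 222. 246.]
[105  91  46  22 657] [381. 308.] [ 87. 174. 220.]
[0.55452942 0.10683415 0.09578879] [180.   -8.  163.5]
xyz [ 0.1034 -0.0167  0.0434] w [ 0.099  0.115 -1.415] rows 7.6
```

The spot matches the ridge 4 notches below top, so 4 pushes are needed. Moving to hover.

send_rows:
  motion:
    - {"x":0.103,"y":-0.017,"z":0.043,"wx":0.099,"wy":0.115,"wz":-1.415,"gripper":0.01}
    - {"x":0.103,"y":-0.017,"z":0.043,"wx":0.099,"wy":0.115,"wz":-1.415,"gripper":0.01}
    - {"x":0.103,"y":-0.017,"z":0.043,"wx":0.099,"wy":0.115,"wz":-1.415,"gripper":0.01}
    - {"x":0.103,"y":-0.017,"z":0.043,"wx":0.099,"wy":0.115,"wz":-1.415,"gripper":0.01}
    - {"x":0.103,"y":-0.017,"z":0.043,"wx":0.099,"wy":0.115,"wz":-1.415,"gripper":0.01}
    - {"x":0.103,"y":-0.017,"z":0.043,"wx":0.099,"wy":0.115,"wz":-1.415,"gripper":0.01}
    - {"x":0.103,"y":-0.017,"z":0.043,"wx":0.099,"wy":0.115,"wz":-1.415,"gripper":0.01}
    - {"x":0.103,"y":-0.017,"z":0.043,"wx":0.099,"wy":0.115,"wz":-1.415,"gripper":0.01}

```text
time: 8.4
tcp_pos: [0.5545, 0.1061, 0.0964]
tcp_rot: [180.0, -8.0, 163.8]
ft_force: [-0.1, -0.6, -0.7]
opening: 0.0262
finger_force: 30.0
```

```bash
python3 -c "
from h import *
p,r=blade(.0062,.080);go(p,r)
s=env.read_state();p,r=s['tcp_pos'],s['tcp_rot'];print(p,r)
print('ft',s['ft_force'],s['finger_force'],s['opening'])
shot('scene','s5');shot('top','t5');shot('wrist','w5')
R=Ro.from_euler('xyz',r,degrees=True);tip=p+R.apply([-.12,0,-.0096]);fe=p+R.apply([-.03,0,-.0096]);print(tip,px('s5',tip),px('t5',tip),px('s5',fe),px('t5',fe))
u,v=px('s5',tip).astype(int);S=np.load('pics/s5.npz')['im'];T=np.load('pics/t5.npz')['im']
i=cv2.resize(S[v-30:v+45,u-50:u+50],(800,600),interpolation=2);cv2.imwrite('pics/s5c.png',i);print('org',u-50,v-30)
"
```

```text
xyz [-0.0013  0.0007  0.0105] w [-0.001 -0.     0.005] rows 0.2
[0.55447254 0.10608427 0.09640127] [179.99362962  -8.00980057 163.77626295]
ft [-0.05349017 -0.57284562 -0.65587915] 29.971571266651154 0.02616012044785392
[0.66985395 0.07250992 0.08918652] [347.01286099 210.11608503] [315.25865723 188.95793535] [313.61446444 214.32059176] [301.9481675  228.90739182]
org 297 180
```

View pics/s5c.png

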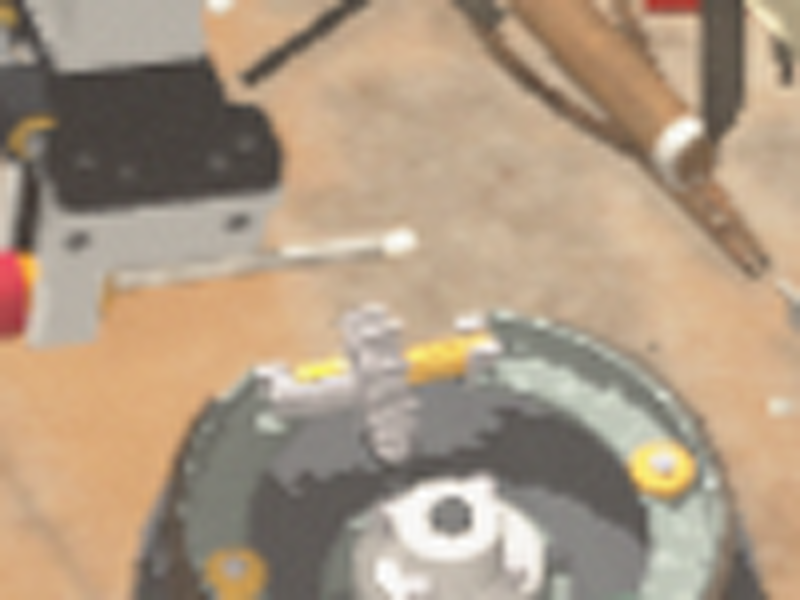

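Tip at crop (405,240) = original (347.6,210.0), against (347.0,210.1) predicted, so the geometry is good. Lowering into the gap.

send_rows:
  motion:
    - {"x":-0.0015,"y":0,"z":0.0105,"wx":0,"wy":0,"wz":0.005,"gripper":0.01}
    - {"x":-0.0032,"y":0,"z":0.023,"wx":0,"wy":0,"wz":0.005,"gripper":0.01}
    - {"x":-0.004,"y":0,"z":0.028,"wx":0,"wy":0,"wz":0.005,"gripper":0.01}
    - {"x":-0.0045,"y":0,"z":0.0315,"wx":0,"wy":0,"wz":0.005,"gripper":0.01}
    - {"x":-0.0048,"y":0,"z":0.034,"wx":0,"wy":0,"wz":0.005,"gripper":0.01}
    - {"x":-0.0048,"y":0,"z":0.034,"wx":0,"wy":0,"wz":0.005,"gripper":0.01}

```text
time: 9.3
tcp_pos: [0.5548, 0.105, 0.0621]
tcp_rot: [-179.9, -8.0, 163.1]
ft_force: [0.4, -0.5, -0.8]
opening: 0.0257
finger_force: 30.0
```

```bash
cat >> h.py <<'E'
def where():
    s=env.read_state();p,r=s['tcp_pos'],s['tcp_rot'];R=Ro.from_euler('xyz',r,degrees=True)
    tip=p+R.apply([-.12,0,-.0096]);d=tip-star;b=R.apply([-1,0,0])
    past=d@a; c=tip-b*past/(b@a); e=c-star
    f=s['ft_force'];print('dy %.4f h %.4f past %.4f yaw %.1f'%(e@yb,c[2],past,r[2]),'f_yb %.1f fz %.1f'%(f@yb,f[2]),'tq',s['ft_torque'].round(2))
E
python3 -c "
from h import *
where()"
```

```text
dy 0.0039 h 0.0565 past 0.0108 yaw 163.1 f_yb -0.4 fz -0.8 tq [-0.03 -0.06  0.  ]
```

send_rows:
  motion:
    - {"x":0,"y":-0.002,"z":0,"wx":0,"wy":0,"wz":0,"gripper":0.01}
    - {"x":0,"y":-0.004,"z":0,"wx":0,"wy":0,"wz":0,"gripper":0.01}
    - {"x":0,"y":-0.006,"z":0,"wx":0,"wy":0,"wz":0,"gripper":0.01}
    - {"x":0,"y":-0.008,"z":0,"wx":0,"wy":0,"wz":0,"gripper":0.01}
    - {"x":0,"y":-0.01,"z":0,"wx":0,"wy":0,"wz":0,"gripper":0.01}
    - {"x":0,"y":-0.01,"z":0,"wx":0,"wy":0,"wz":0,"gripper":0.01}

```text
time: 10.05
tcp_pos: [0.5519, 0.0952, 0.0621]
tcp_rot: [-179.9, -8.0, 163.1]
ft_force: [0.3, -0.1, -1.5]
opening: 0.0264
finger_force: 30.0
```

```bash
cat >> h.py <<'E'
def yel(f):
    shot('scene',f); S=np.load('pics/'+f+'.npz')['im']; S=cv2.resize(S[205:245,325:370],None,fx=4,fy=4,interpolation=2).astype(int)
    m=(S[...,2]-S[...,0]>90)&(S[...,1]-S[...,0]>60); n,l,st,c=cv2.connectedComponentsWithStats(m.astype('uint8'))
    for i in range(1,n):
        if st[i,4]>8: print(c[i].round(1)/4+[325,205],st[i,4],S[l==i].mean(0).round())
E
python3 -c "
from h import *
where();yel('s6')
for k in range(-1,4):
  P=star+.022*(np.sin(.628*k)*yb+np.cos(.628*k)*np.array([0,0,1]));print(k,px('s6',P).round(1))"
```

```text
dy -0.0064 h 0.0564 past 0.0107 yaw 163.1 f_yb -0.0 fz -1.5 tq [-0.05 -0.1  -0.  ]
[352.1   224.525] 453 [108. 197. 232.]
[337.175 226.05 ] 139 [127. 227. 240.]
-1 [345.2 225.5]
0 [343.7 220.9]
1 [342.1 218.5]
2 [341.1 219.3]
3 [341.  222.8]
```

send_rows:
  motion:
    - {"x":0.0017,"y":0,"z":-0.012,"wx":0,"wy":0,"wz":0,"gripper":0.01}
    - {"x":0.0017,"y":0,"z":-0.012,"wx":0,"wy":0,"wz":0,"gripper":0.01}
    - {"x":0.0017,"y":0.011,"z":-0.012,"wx":0,"wy":0,"wz":0,"gripper":0.01}
    - {"x":0.0017,"y":0.011,"z":-0.012,"wx":0,"wy":0,"wz":0,"gripper":0.01}
    - {"x":0.001,"y":0.011,"z":-0.006,"wx":0,"wy":0,"wz":0,"gripper":0.01}
    - {"x":0,"y":0.011,"z":0,"wx":0,"wy":0,"wz":0,"gripper":0.01}
    - {"x":0,"y":0.008,"z":0,"wx":0,"wy":0,"wz":0,"gripper":0.01}
    - {"x":0,"y":0.005,"z":0,"wx":0,"wy":0,"wz":0,"gripper":0.01}

```text
time: 11.1
tcp_pos: [0.5532, 0.1003, 0.0621]
tcp_rot: [-180.0, -8.0, 163.1]
ft_force: [0.9, 2.3, -1.1]
opening: 0.0263
finger_force: 30.1
```

```bash
python3 -c "
from h import *
where()"
```

```text
dy -0.0011 h 0.0564 past 0.0106 yaw 163.1 f_yb 2.4 fz -1.1 tq [ 0.35 -0.17  0.12]
```

send_rows:
  motion:
    - {"x":0,"y":-0.0025,"z":0,"wx":0,"wy":0,"wz":0,"gripper":0.01}
    - {"x":0,"y":-0.005,"z":0,"wx":0,"wy":0,"wz":0,"gripper":0.01}
    - {"x":0,"y":-0.005,"z":0,"wx":0,"wy":0,"wz":0,"gripper":0.01}

```text
time: 11.48
tcp_pos: [0.552, 0.0952, 0.0622]
tcp_rot: [-179.9, -8.0, 163.1]
ft_force: [-0.7, 0.9, -0.9]
opening: 0.0262
finger_force: 30.0
```

```bash
python3 -c "
from h import *
where();yel('s7')"
```

```text
dy -0.0065 h 0.0566 past 0.0109 yaw 163.1 f_yb 0.6 fz -0.9 tq [ 0.01 -0.13  0.05]
[340.1  220.55] 56 [120. 206. 230.]
[352.2   224.475] 473 [107. 197. 232.]
[336.925 226.125] 132 [126. 227. 240.]
```

Contact force was 2.4 N mid-push and then snapped over. The yellow ridge now appears at the 2-notch position. Two more pushes.

send_rows:
  motion:
    - {"x":0.0017,"y":0,"z":-0.012,"wx":0,"wy":0,"wz":0,"gripper":0.01}
    - {"x":0.0017,"y":0,"z":-0.012,"wx":0,"wy":0,"wz":0,"gripper":0.01}
    - {"x":0.0017,"y":0.011,"z":-0.012,"wx":0,"wy":0,"wz":0,"gripper":0.01}
    - {"x":0.0017,"y":0.011,"z":-0.012,"wx":0,"wy":0,"wz":0,"gripper":0.01}
    - {"x":0.001,"y":0.011,"z":-0.006,"wx":0,"wy":0,"wz":0,"gripper":0.01}
    - {"x":0,"y":0.011,"z":0,"wx":0,"wy":0,"wz":0,"gripper":0.01}
    - {"x":0,"y":0.008,"z":0,"wx":0,"wy":0,"wz":0,"gripper":0.01}
    - {"x":0,"y":0.005,"z":0,"wx":0,"wy":0,"wz":0,"gripper":0.01}

```text
time: 12.52
tcp_pos: [0.5533, 0.1002, 0.0621]
tcp_rot: [-180.0, -8.0, 163.1]
ft_force: [-0.3, 1.2, -1.2]
opening: 0.0261
finger_force: 30.1
```

send_rows:
  motion:
    - {"x":0,"y":-0.0025,"z":0,"wx":0,"wy":0,"wz":0,"gripper":0.01}
    - {"x":0,"y":-0.005,"z":0,"wx":0,"wy":0,"wz":0,"gripper":0.01}
    - {"x":0,"y":-0.005,"z":0,"wx":0,"wy":0,"wz":0,"gripper":0.01}

```text
time: 12.9
tcp_pos: [0.552, 0.0951, 0.0623]
tcp_rot: [-179.9, -8.0, 163.1]
ft_force: [-0.4, -0.0, -1.1]
opening: 0.0263
finger_force: 30.0
```

```bash
python3 -c "
from h import *
where();yel('s8')"
```

```text
dy -0.0065 h 0.0566 past 0.0109 yaw 163.1 f_yb -0.1 fz -1.1 tq [-0.03 -0.13  0.01]
[342.9   219.375] 222 [ 98. 205. 233.]
[352.25 224.5 ] 477 [107. 197. 232.]
[336.925 226.125] 132 [125. 227. 240.]
```

send_rows:
  motion:
    - {"x":0.0017,"y":0,"z":-0.012,"wx":0,"wy":0,"wz":0,"gripper":0.01}
    - {"x":0.0017,"y":0,"z":-0.012,"wx":0,"wy":0,"wz":0,"gripper":0.01}
    - {"x":0.0017,"y":0.011,"z":-0.012,"wx":0,"wy":0,"wz":0,"gripper":0.01}
    - {"x":0.0017,"y":0.011,"z":-0.012,"wx":0,"wy":0,"wz":0,"gripper":0.01}
    - {"x":0.001,"y":0.011,"z":-0.006,"wx":0,"wy":0,"wz":0,"gripper":0.01}
    - {"x":0,"y":0.011,"z":0,"wx":0,"wy":0,"wz":0,"gripper":0.01}
    - {"x":0,"y":0.008,"z":0,"wx":0,"wy":0,"wz":0,"gripper":0.01}
    - {"x":0,"y":0.005,"z":0,"wx":0,"wy":0,"wz":0,"gripper":0.01}

```text
time: 13.95
tcp_pos: [0.5532, 0.1003, 0.0621]
tcp_rot: [-180.0, -8.0, 163.1]
ft_force: [0.5, 2.7, -1.6]
opening: 0.0261
finger_force: 30.1
```

send_rows:
  motion:
    - {"x":0,"y":-0.0025,"z":0,"wx":0,"wy":0,"wz":0,"gripper":0.01}
    - {"x":0,"y":-0.005,"z":0,"wx":0,"wy":0,"wz":0,"gripper":0.01}
    - {"x":0,"y":-0.005,"z":0,"wx":0,"wy":0,"wz":0,"gripper":0.01}
    - {"x":0.003,"y":-0.005,"z":-0.02,"wx":0,"wy":0,"wz":0,"gripper":0.01}
    - {"x":0.006,"y":-0.005,"z":-0.042,"wx":0,"wy":0,"wz":0,"gripper":0.01}
    - {"x":0.006,"y":-0.005,"z":-0.042,"wx":0,"wy":0,"wz":0,"gripper":0.01}

```text
time: 14.7
tcp_pos: [0.5526, 0.0956, 0.1058]
tcp_rot: [180.0, -7.8, 163.1]
ft_force: [0.9, 0.2, -1.6]
opening: 0.026
finger_force: 30.0
```

```bash
python3 -c "
from h import *
where();yel('s9')
S=np.load('pics/s9.npz')['im'];cv2.imwrite('pics/s9c.png',cv2.resize(S[200:275,300:400],(800,600),interpolation=2))"
```

```text
dy -0.0058 h 0.1006 past 0.0114 yaw 163.1 f_yb 0.5 fz -1.6 tq [-0.03 -0.18  0.01]
[344.3   222.125] 266 [ 92. 193. 222.]
[352.05  224.475] 515 [106. 195. 231.]
[336.55  226.125] 131 [133. 233. 243.]
```

View pics/s9c.png

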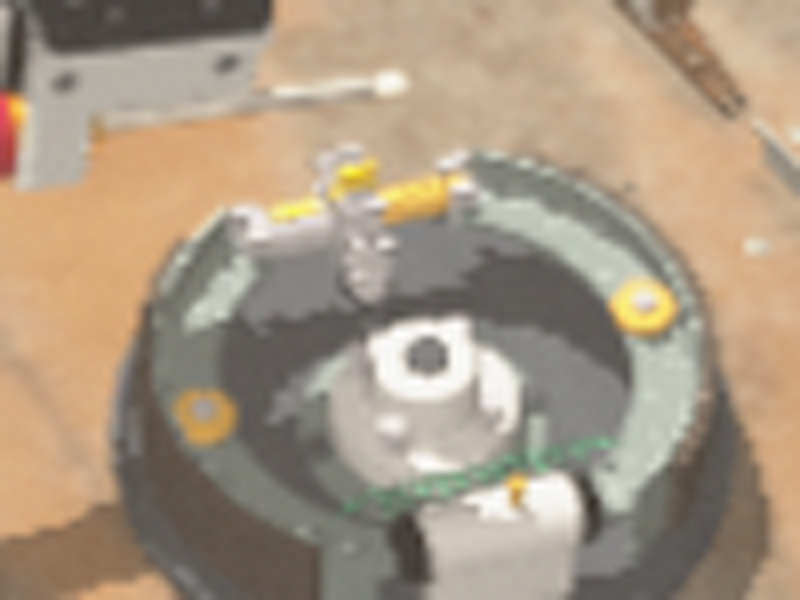

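The yellow ridge is on top at crop (355,175), in line with the sleeve line. Now above the tray.

```bash
python3 -c "
from h import *
go([.4803,-.2747,.12],[180,0,172.3])"
```

```text
xyz [-0.0363 -0.3751 -0.0204] w [ 0.01  -0.138 -0.16 ] rows 6.0
```

send_rows:
  motion:
    - {"x":0,"y":-0.02,"z":-0.03,"wx":0,"wy":0,"wz":0,"gripper":0.01}
    - {"x":-0.036,"y":-0.375,"z":-0.02,"wx":0.01,"wy":-0.138,"wz":-0.16,"gripper":0.01}
    - {"x":-0.036,"y":-0.375,"z":-0.02,"wx":0.01,"wy":-0.138,"wz":-0.16,"gripper":0.01}
    - {"x":-0.036,"y":-0.375,"z":-0.02,"wx":0.01,"wy":-0.138,"wz":-0.16,"gripper":0.01}
    - {"x":-0.036,"y":-0.375,"z":-0.02,"wx":0.01,"wy":-0.138,"wz":-0.16,"gripper":0.01}
    - {"x":-0.036,"y":-0.375,"z":-0.02,"wx":0.01,"wy":-0.138,"wz":-0.16,"gripper":0.01}
    - {"x":-0.036,"y":-0.375,"z":-0.02,"wx":0.01,"wy":-0.138,"wz":-0.16,"gripper":0.01}
    - {"x":-0.036,"y":-0.375,"z":-0.02,"wx":0.01,"wy":-0.138,"wz":-0.16,"gripper":0.01}

```text
time: 15.75
tcp_pos: [0.4785, -0.2766, 0.1181]
tcp_rot: [179.9, -0.2, 172.1]
ft_force: [0.4, 0.6, -1.8]
opening: 0.0263
finger_force: 30.0
```

```bash
python3 -c "
from h import *
go([.4803,-.2747,.009],[180,0,172.3])
s=env.read_state();print(s['tcp_pos'],s['tcp_rot'],s['ft_force'])
shot('wrist','w10');S=np.load('pics/w10.npz')['im']
tx=np.array([.991,-.134,0]);ty=np.array([.134,.991,0]);c=np.array([.517,-.2575,.0])
# tray rear wall and side rims / orange handle by projection check
for nm,P in (('rear-left',c-.132*tx+.075*ty+[0,0,.018]),('rear-right',c-.132*tx-.075*ty+[0,0,.018]),('orange end',np.array([.431,-.204,.015]))): print(nm,px('w10',P))
cv2.imwrite('pics/w10.png',S)
h=cv2.cvtColor(S,cv2.COLOR_BGR2HSV);m=(cv2.inRange(h,(4,180,150),(13,255,255)));n,l,st,cc=cv2.connectedComponentsWithStats(m);print([(st[i],cc[i].round()) for i in range(1,n) if st[i,4]>150])"
```

```text
xyz [-0.0018  0.002   0.1091] w [ 0.001 -0.003 -0.003] rows 1.7
[ 0.47851202 -0.27661765  0.11813767] [ 1.79945999e+02 -1.71103490e-01  1.72112982e+02] [ 0.40047174  0.57982379 -1.83740012]
rear-left [474.20168079  88.78858369]
rear-right [229.69358369  89.42114089]
orange end [414.3955952 154.1388204]
[(array([ 396,  154,   37,   72, 2385], dtype=int32), array([414., 190.])), (array([397, 245,  29,  34, 798], dtype=int32), array([411., 262.]))]
```

View pics/w10.png

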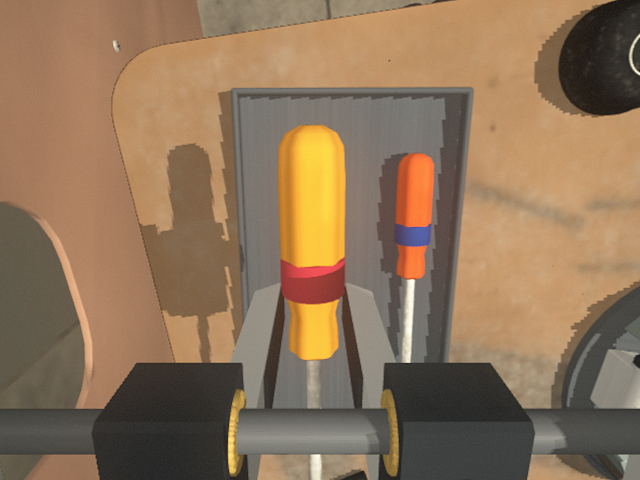

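Tray rear corners at (233,89) and (472,89) match the prediction. The amber handle is parallel to the orange one and in the empty half. Lowering.

send_rows:
  motion:
    - {"x":-0.0018,"y":0.002,"z":0.04,"wx":0,"wy":-0.003,"wz":-0.003,"gripper":0.01}
    - {"x":-0.0018,"y":0.002,"z":0.075,"wx":0,"wy":-0.003,"wz":-0.003,"gripper":0.01}
    - {"x":-0.0018,"y":0.002,"z":0.098,"wx":0,"wy":-0.003,"wz":-0.003,"gripper":0.01}
    - {"x":-0.0018,"y":0.002,"z":0.106,"wx":0,"wy":-0.003,"wz":-0.003,"gripper":0.01}
    - {"x":-0.0018,"y":0.002,"z":0.109,"wx":0,"wy":-0.003,"wz":-0.003,"gripper":0.01}
    - {"x":-0.0018,"y":0.002,"z":0.11,"wx":0,"wy":-0.003,"wz":-0.003,"gripper":0.01}
    - {"x":-0.0018,"y":0.002,"z":0.11,"wx":0,"wy":-0.003,"wz":-0.003,"gripper":0.01}

```text
time: 16.68
tcp_pos: [0.4821, -0.2728, 0.0104]
tcp_rot: [-180.0, 0.2, 172.5]
ft_force: [-0.2, -0.5, -0.6]
opening: 0.0257
finger_force: 30.0
```

send_rows:
  motion:
    - {"x":0,"y":0,"z":0.001,"wx":0,"wy":0,"wz":0,"gripper":0.01}
    - {"x":0,"y":0,"z":0.002,"wx":0,"wy":0,"wz":0,"gripper":0.01}
    - {"x":0,"y":0,"z":0.003,"wx":0,"wy":0,"wz":0,"gripper":0.01}
    - {"x":0,"y":0,"z":0.003,"wx":0,"wy":0,"wz":0,"gripper":0.01}

```text
time: 17.18
tcp_pos: [0.4819, -0.2728, 0.0073]
tcp_rot: [180.0, 0.1, 172.5]
ft_force: [-1.6, 0.7, 6.4]
opening: 0.0262
finger_force: 30.0
```

send_rows:
  motion:
    - {"x":0,"y":0,"z":-0.0005,"wx":0,"wy":0,"wz":0,"gripper":0.032}
    - {"x":0,"y":0,"z":-0.0005,"wx":0,"wy":0,"wz":0,"gripper":0.04}
    - {"x":0,"y":0,"z":-0.0005,"wx":0,"wy":0,"wz":0,"gripper":0.042}
    - {"x":0,"y":0,"z":-0.0005,"wx":0,"wy":0,"wz":0,"gripper":0.042}
    - {"x":0,"y":0,"z":-0.0005,"wx":0,"wy":0,"wz":0,"gripper":0.042}
    - {"x":0,"y":0,"z":-0.02,"wx":0,"wy":0,"wz":0,"gripper":0.042}
    - {"x":0,"y":0,"z":-0.06,"wx":0,"wy":0,"wz":0,"gripper":0.042}
    - {"x":0,"y":0,"z":-0.11,"wx":0,"wy":0,"wz":0,"gripper":0.042}

```text
time: 18.18
tcp_pos: [0.4811, -0.2724, 0.1173]
tcp_rot: [179.9, 0.0, 172.5]
ft_force: [0.4, -0.2, 0.6]
opening: 0.0419
finger_force: 0.0
```

send_rows:
  motion:
    - {"x":0,"y":0,"z":-0.05,"wx":0,"wy":0,"wz":0,"gripper":0.042}
    - {"x":0,"y":0,"z":-0.05,"wx":0,"wy":0,"wz":0,"gripper":0.042}
    - {"x":0,"y":0,"z":-0.05,"wx":0,"wy":0,"wz":0,"gripper":0.042}

```text
time: 18.55
tcp_pos: [0.4812, -0.2724, 0.1658]
tcp_rot: [180.0, 0.1, 172.5]
ft_force: [-0.1, 0.0, -0.1]
opening: 0.0422
finger_force: 0.0
```

```bash
python3 -c "
from h import *
yel('s11');shot('wrist','w11');S=np.load('pics/w11.npz')['im']
h=cv2.cvtColor(S,cv2.COLOR_BGR2HSV)
for lo,hi in (((17,170,150),(27,255,255)),((4,180,150),(13,255,255))):
  m=cv2.inRange(h,lo,hi);n,l,st,cc=cv2.connectedComponentsWithStats(m)
  for i in range(1,n):
    if st[i,4]>300:
      x,y,w,hh,A=st[i];ys,xs=np.where(l==i);d=cv2.fitLine(np.c_[xs,ys].astype('f'),2,0,.01,.01).ravel();P=pt('w11',*cc[i],.02);print(st[i],P.round(3),d.round(3),'back end',pt('w11',cc[i][0],y,.0165).round(3))
S2=np.load('pics/s11.npz')['im']
"
```

```text
[349.125 227.025] 16 [ 88. 153. 193.]
[ 295  122   35   74 1997] [ 0.431 -0.265  0.02 ] [5.90000e-02 9.98000e-01 3.14137e+02 1.58218e+02] back end [ 0.406 -0.262  0.017]
[299 216  28  35 670] [ 0.488 -0.272  0.02 ] [ 6.10000e-02 -9.98000e-01  3.14594e+02  2.32813e+02] back end [ 0.476 -0.27   0.017]
[ 379  146   31   63 1767] [ 0.453 -0.207  0.02 ] [ 5.60000e-02 -9.98000e-01  3.94265e+02  1.77503e+02] back end [ 0.431 -0.205  0.017]
[380 225  25  30 610] [ 0.502 -0.213  0.02 ] [ 3.60000e-02 -9.99000e-01  3.91403e+02  2.39808e+02] back end [ 0.491 -0.212  0.017]
```

```bash
python3 -c "
from h import *
print(env.hand_in())"
```

```text
the job is handed in; nothing more can be done
None
```

The job is handed in at about 18.6 s. The yellow ridge clicked in on top after four pushes, and the amber screwdriver lies let go in the tray beside the orange one, pointing the same way; the last wheel check was before the tray move, and no verdict came back.

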